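# Re-rack the row of thread spools in reverse order

## Robot

A 6-joint arm with a two-finger parallel gripper is mounted at the origin on a cart in front of the work surface, level with it; the furniture and walls round the work are solid. World frame = base frame: x ahead of the robot, y to its left, z up, the work surface at z = 0. Lengths are in m, angles in rad, forces in N, time in s.
With the tool pointing down it reaches from about 0.325 to 0.85 m from the base axis. Payload 15.5 kg.
Tool frame: the origin (TCP) lies on the centre line of the jaws, within the pads' length; the fingertips stand 8 mm ahead of it and the grasp point (between the pads) lies 11 mm behind it; z points along the fingers, y is the line along which they close (so a half turn about z gives the same grasp; the last joint's range is limited). The gripper opens to 91 mm and grips with 3 to 60 N. Pads are 32 mm wide; open, the fingers measure 118 mm over their backs; the gripper's body (76 mm by 178 mm) begins 60 mm behind the grasp point.
Start: joints at [1.065, 0.494, 1.345, -0, 1.302, -0.096], TCP at [0.25, 0.573, 0.222] pointing down, gripper open.
Joint ranges: [-2.91, 2.91], [-0.82, 2.16], [0.22, 2.67], [-1.22, 4.37], [0.12, 2.79], [-3.08, 3.08]. Speed limits (rad/s): [1.89, 1.89, 2.57, 3.01, 3.01, 3.01].

## Interface

Orientations are given as a rotation vector (axis times angle).
In Python, from cell import ctrl gives the robot as it stands.
- The arm moves only by the shell command python3 -m jog [OPENING] [FORCE], which reads ROWS from standard input. ROWS is 1 to 5 rows, parted by semicolons, with the numbers parted by spaces; each row has 6 numbers: dx, dy, dz in shares of the most that a row can go, 1 being 50 mm, then a rotation vector rx, ry, rz in fractions of the full range, 1 being 2 rad; each row shifts and turns the commanded pose from where the row before left it, along the tool's axes as they then stand; what a row does not reach is not made up. A row lasts 1/10 s, in which the tool goes at most 0.05 m and 0.15 rad, less where a joint would pass 70% of its speed; a pose out of reach is approached as far as the arm can. OPENING is the opening from 0.0 (shut) to 1.0 (fully open), set as the command begins (- or left out keeps the last). The fingers move at their own pace and stop on an object; FORCE is the grip in N (left out, the last holds). Time passes only in rows, so rows that do not move let the fingers close. It prints the time, the measured TCP pose, the force, the opening and the grip force at its end. Input that does not fit is refused with a message, and nothing moves.
- ctrl.get_state(): the state, without advancing time (a new reading comes with each control period).
- ctrl.get_image(name): name is "scene" or "top" or "wrist"; returns the picture (420x560x3 uint8, red, green, blue); there is no depth.
- ctrl.calibration(name): a dict with "mtx" (3x3 intrinsics, pixels), "cam_to_world" (4x4, takes a point from camera to world coordinates). Camera axes: x right, y down, z forward; pixel columns grow to the right and rows downward; lengths in m; the calibration is good to about 2 mm. A picture is of the moment at which its call begins: read the wrist's pose just before it. calibration takes no time and is no camera call; for the wrist camera it gives the pose at the moment of the call.
- ctrl.job_done(): hands the job in; it is judged then, once.
The state is a dict: "t": time; "q": joint angles; "dq": joint speeds; "joint_torque": joint torques, N m; "position": TCP position; "ee_rot": TCP orientation; "force": force on the tool from outside, world axes, zero at the start; "wrist_torque": the same for the moment, N m; "grip_width": opening from 0.0 (shut) to 1.0 (fully open); "gripper_force": force on a finger pad.
Only numpy, scipy, OpenCV 4.12 (cv2) and the standard library are available. Lean on these libraries where they do the work, as an engineer would, in place of code of your own. Each camera call takes 0.05 s, during which the arm holds its last target. There are 200 camera calls.

## Task

Move the row of four thread spools from the wooden storage board into the grey divided stand, one in each cell, in reverse order: the leftmost on the board goes to the rightmost cell, the second from left to the second from right, and so on, left and right as the robot sees them. Keep each spool upright all the way, and leave all four standing flat on the floors of their cells.

Things in the scene. Friction and masses are not known exactly. Their poses are not given: they have to be found in the camera images.
- slim_spool: thread spool, slim and tall: 29 mm diameter, 54 mm high, thin flanges at both ends, standing upright. Solid to the touch over the full 29 mm. Origin at the centre of its underside, z up.
- wooden_reel: thread reel with thick wooden flanges: 33 mm diameter, 36 mm high, standing upright. Solid to the touch over the full 33 mm. Origin at the centre of its underside, z up.
- wide_reel: low wide reel: two white flanges of 42 mm diameter, 3 mm thick, at bottom and top, grey winding of 38 mm between them; 28 mm high, standing upright. Take it across the flanges (42 mm). Origin at the centre of its underside, z up.
- tube_cop: grey thread wound without flanges on a cardboard tube: winding of 36 mm diameter and 42 mm high, above it the bare tube, 16 mm diameter, up to 58 mm. Standing upright. Origin at the centre of its underside, z up.
- storage_board: fixed pale wood plank, 62 x 250 x 12 mm, end cheeks 24 mm high; the spools stand in a row on its pads (tops at z 15 mm). Origin: centre of underside; axes as the stand's; places at y = +87, +29, -29, -87 mm. Fixed round it: sewing machine in front (x 0.30 to 0.48, y -0.10 to 0.33, up to z 0.25 m), wall hangings from x 0.75, wire rack from y -0.32, shelf above (from x 0.67, z 0.66).
- divided_stand: fixed grey tray, 62 x 236 mm, a round dark tab at each end, with four open square cells in a row, 54 x 54 mm inside; cell floors 4 mm, wall tops 12 mm above the table, walls 4 mm thick. Origin: centre of its underside, on the table; y axis along the row to the robot's left (turned at most 0.15 rad), z up. Cell centres at x = 0, y = +87, +29, -29, -87 mm.
- pad_slim: round black rubber pad, 52 mm across, 3 mm thick, fixed on the storage board; it marks where the slim spool stood at the start and stays there. Origin at the centre of its underside, 12 mm above the table.
- pad_wooden: round black rubber pad, 52 mm across, 3 mm thick, fixed on the storage board; it marks where the wooden reel stood at the start and stays there. Origin at the centre of its underside, 12 mm above the table.
- pad_wide: round black rubber pad, 52 mm across, 3 mm thick, fixed on the storage board; it marks where the wide reel stood at the start and stays there. Origin at the centre of its underside, 12 mm above the table.
- pad_cop: round black rubber pad, 52 mm across, 3 mm thick, fixed on the storage board; it marks where the tube cop stood at the start and stays there. Origin at the centre of its underside, 12 mm above the table.
There are look-alikes about, which are no part of the job. Leave any red look-alike of the wooden_reel alone.

How it is judged:
By the outcome, as a careful person would: the job done as asked, in the order asked, and still so for the second after the job is handed in, with the robot touching nothing.
It also fails if it takes over 115 s, if anything falls off the work surface, if the arm or the gripper's body presses on something with over 40 N, if the wrist force passes 120 N, or if a joint passes its speed limit or range.

## Working session

There is one attempt and no reset: what is moved stays moved. The work goes in short steps, Python scripts to look and compute and a shell command to move; the robot and the scene stay as the last step left them, time stands still between calls to the robot, and variables do not carry over. Pictures are saved under pics/ and viewed, at most 14 in all, crops included, and the job is handed in when it is done.

```bash
ls; mkdir -p pics
python3 - <<'E'
from cell import ctrl
import cv2,numpy as np
s=ctrl.get_state();print(s['t'],s['position'],s['ee_rot'],s['grip_width'])
for n in("scene","top"):
    im=ctrl.get_image(n);cv2.imwrite(f"pics/{n}0.png",im[:,:,::-1])
    c=ctrl.calibration(n);print(n,np.round(c['mtx'],2).tolist(),np.round(c['cam_to_world'],4).tolist())
E
```

```text
pics
0.0 [0.24942345 0.57265546 0.22133558] [-6.40743805e-01 -3.07519598e+00  1.84314539e-03] 0.9982332256222437
scene [[486.78, 0.0, 286.69], [0.0, 486.78, 212.4], [0.0, 0.0, 1.0]] [[0.7508, -0.4859, 0.4474, 0.1436], [-0.6603, -0.5681, 0.4911, -0.4693], [0.0155, -0.6642, -0.7474, 0.7884], [0.0, 0.0, 0.0, 1.0]]
top [[440.39, 0.0, 275.96], [0.0, 440.39, 205.62], [0.0, 0.0, 1.0]] [[-0.028, -0.9844, 0.1734, 0.4298], [-0.9993, 0.0234, -0.0283, 0.0181], [0.0238, -0.1741, -0.9844, 0.8876], [0.0, 0.0, 0.0, 1.0]]
```

View pics/top0.png

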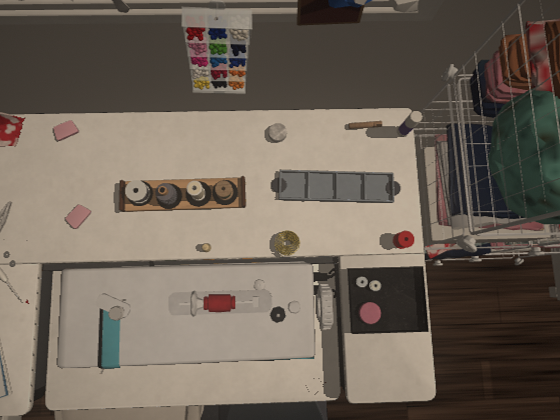

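View pics/scene0.png

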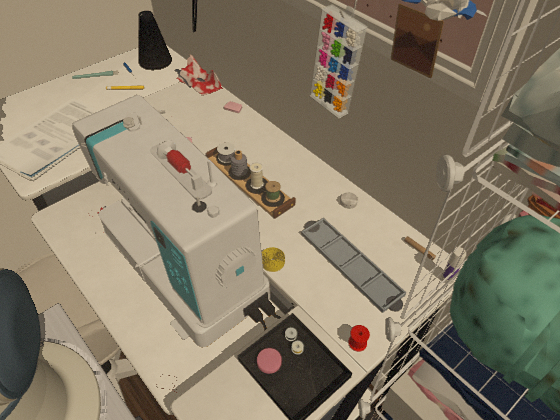

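The top view shows the board at about (120–245, 178–212). The row from left to right is wide reel, tube cop, slim spool, wooden reel. The stand is at about (272–400, 170–202). I'll enlarge both.

Run:
```python
import cv2
im=cv2.imread("pics/top0.png")
a=cv2.resize(im[165:225,110:260],None,fx=5,fy=5,interpolation=cv2.INTER_CUBIC)
b=cv2.resize(im[155:215,262:412],None,fx=5,fy=5,interpolation=cv2.INTER_CUBIC)
cv2.imwrite("pics/crop.png",cv2.vconcat([a,b]))
```

```text
(no output)
```

View pics/crop.png

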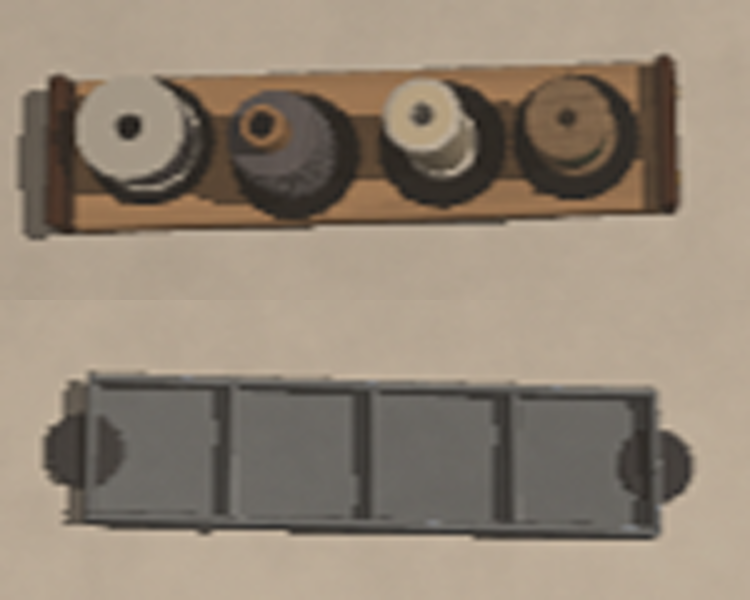

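The crop shows the spool top centres at crop (131,126), (262,124), (423,115) and (568,118). The stand's dividers are near x = 222, 362 and 503, and its rim edges run y≈374→390 and 522→536.

```bash
cat > h.py <<'E'
import cv2,numpy as np
from cell import ctrl
from scipy.spatial.transform import Rotation as R
def back(n,px,z):
    c=ctrl.calibration(n);T=np.array(c['cam_to_world']);K=np.array(c['mtx'])
    d=T[:3,:3]@np.linalg.solve(K,[px[0],px[1],1]);o=T[:3,3];return (o+d*(z-o[2])/d[2])
def proj(n,P,c=None):
    c=c or ctrl.calibration(n);T=np.linalg.inv(np.array(c['cam_to_world']));K=np.array(c['mtx'])
    p=(T[:3,:3]@np.atleast_2d(P).T).T+T[:3,3];p=(K@p.T).T;return p[:,:2]/p[:,2:]
def rigid(x,y,a,P):
    P=np.array(P,float);return np.c_[x+P[:,0]*np.cos(a)-P[:,1]*np.sin(a),y+P[:,0]*np.sin(a)+P[:,1]*np.cos(a),P[:,2]]
E
cat > m.py <<'E'
from h import *
from scipy.optimize import least_squares
f=lambda p,ox,oy:(p[0]/5-.4+ox,p[1]/5-.4+oy)
tops={'wide':((131,126),.043),'cop':((262,124),.073),'slim':((423,115),.069),'wooden':((568,118),.051)}
W=[]
for k,(p,z) in tops.items():
    w=back('top',f(p,110,165),z);W.append(w);print(k,w.round(4))
loc=[(0,y,0) for y in(.087,.029,-.029,-.087)]
r=least_squares(lambda v:(rigid(*v,loc)[:,:2]-np.array(W)[:,:2]).ravel(),[.6,.2,0]);print('board',r.x.round(4),r.fun.reshape(-1,2).round(4).tolist())
# stand
e=[back('top',f(p,262,155-60),.012) for p in((92,374),(657,390),(68,522),(657,536))]
print('edges',np.round(e,4).tolist())
d=[back('top',f(p,262,155-60),.012) for p in((222,453),(362,457),(503,461))]
print('div',np.round(d,4).tolist())
r2=least_squares(lambda v:(rigid(*v,[(0,y,0) for y in(.058,0,-.058)])[:,:2]-np.array(d)[:,:2]).ravel(),[.6,-.2,0]);print('stand',r2.x.round(4),r2.fun.round(4))
def draw(n,ox,oy,w,h,out):
    im=cv2.imread(f'pics/{n}0.png')[oy:oy+h,ox:ox+w];im=cv2.resize(im,None,fx=5,fy=5,interpolation=cv2.INTER_CUBIC)
    g=lambda P:((proj(n,P)-[ox,oy]+.4)*5).astype(int)
    for i in range(4):
        y=(.087,.029,-.029,-.087)[i]
        for z in(.004,.012):
            P=rigid(*r2.x,[(a*.027,y+b*.027,z) for a,b in((1,1),(1,-1),(-1,-1),(-1,1))]);cv2.polylines(im,[g(P)],True,(0,0,255) if z>.01 else (0,255,0),1)
    P=rigid(*r2.x,[(a*.031,b*.118,.012) for a,b in((1,1),(1,-1),(-1,-1),(-1,1))]);cv2.polylines(im,[g(P)],True,(255,0,255),1)
    P=rigid(*r.x,[(a*.031,b*.125,.012) for a,b in((1,1),(1,-1),(-1,-1),(-1,1))]);cv2.polylines(im,[g(P)],True,(255,0,255),1)
    t=np.linspace(0,6.28,40)
    for w0,(k,rad) in zip(W,(('wide',.021),('cop',.008),('slim',.0145),('wooden',.0165))):
        for z in(w0[2],.015):
            rr=.018 if k=='cop' and z<.02 else rad
            cv2.polylines(im,[g(np.c_[w0[0]+rr*np.cos(t),w0[1]+rr*np.sin(t),z+0*t])],True,(0,0,255) if z>.02 else(0,255,0),1)
    return im
cv2.imwrite('pics/ov.png',cv2.vconcat([draw('top',110,165,150,60,0),draw('top',262,155,150,60,0)]))
cv2.imwrite('pics/ovs.png',draw('scene',200,135,160,120,0)[:600])
cv2.imwrite('pics/ovs2.png',draw('scene',290,205,130,110,0))
E
python3 m.py
```

```text
wide [0.6163 0.2657 0.043 ]
cop [0.6093 0.2081 0.073 ]
slim [0.6123 0.1485 0.069 ]
wooden [0.6139 0.0954 0.051 ]
board [ 0.6129  0.1794 -0.0076] [[-0.0027, 0.0007], [0.0038, 0.0003], [0.0004, 0.0019], [-0.0016, -0.003]]
edges [[0.6592, -0.0174, 0.012], [0.6473, -0.2501, 0.012], [0.5977, -0.0059, 0.012], [0.5862, -0.2455, 0.012]]
div [[0.6249, -0.0695, 0.012], [0.6219, -0.1267, 0.012], [0.6189, -0.1845, 0.012]]
stand [ 0.6219 -0.1269 -0.0518] [ 0.      0.0005 -0.     -0.0002 -0.     -0.0003]
```

View pics/ov.png

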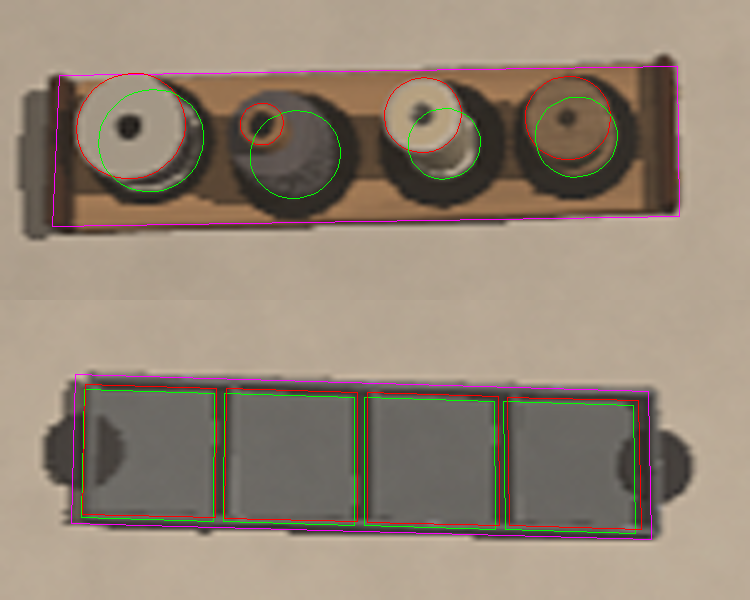

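View pics/ovs.png

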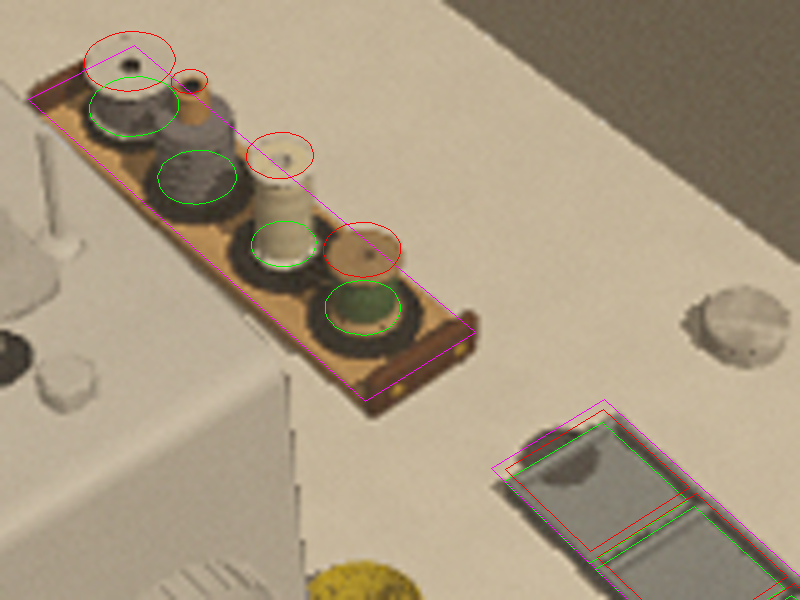

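View pics/ovs2.png

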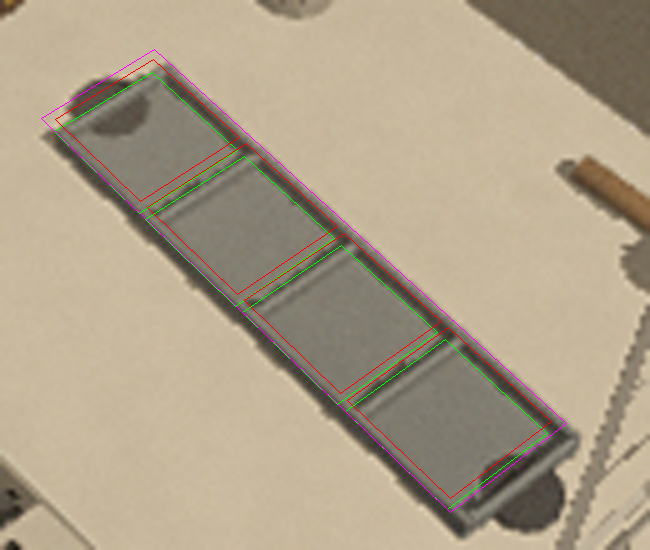

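Both overlays match, except that the stand lies about 3 mm further right, at roughly (0.622, -0.130) with yaw -0.052. The spools check out. I'll close the jaws along world x, which keeps them clear of the neighbours. First I turn the tool, then travel.

Units first: shifts go in shares of 50 mm and turns go in shares of 2 rad. So 0.145 rad / 2 = 0.0725.

```bash
echo '0 0 0 0 0 0.0725;0 0 0 0 0 0.0725;0 0 0 0 0 0.0725;0 0 0 0 0 0.0725;0 0 0 0 0 0.0725' | python3 -m jog 0.8
echo '0 0 0 0 0 0.0725;0 0 0 0 0 0.0725;0 0 0 0 0 0.0725;0 0 0 0 0 0;0 0 0 0 0 0' | python3 -m jog
echo '-0.3 0.8 0 0 0 0;-0.4 0.8 0 0 0 0;-0.4 0.8 0 0 0 0;-0.4 0.8 0 0 0 0;-0.4 0.8 0 0 0 0' | python3 -m jog
echo '-0.4 0.8 0 0 0 0;-0.4 0.8 0 0 0 0;-0.6 0.6 0 0 0 0;-0.6 0.6 0 0 0 0;0 0 0 0 0 0' | python3 -m jog
```

```text
t: 0.6
position: [0.2495, 0.5728, 0.2216]
ee_rot: [1.698, 2.643, -0.001]
force: [-0.2, 0.8, 0.0]
grip_width: 0.801
gripper_force: 0.0
t: 1.1
position: [0.2495, 0.5729, 0.2217]
ee_rot: [2.216, 2.226, -0.001]
force: [-0.1, 0.2, 0.3]
grip_width: 0.798
gripper_force: 0.0
t: 1.6
position: [0.451, 0.477, 0.2219]
ee_rot: [-2.216, -2.227, 0.0]
force: [0.0, 0.2, -0.7]
grip_width: 0.803
gripper_force: 0.0
t: 2.1
position: [0.5931, 0.374, 0.2215]
ee_rot: [2.22, 2.221, -0.0]
force: [-0.6, -0.4, 0.5]
grip_width: 0.8
gripper_force: 0.0
```

Scaled: -0.04 m is -0.8, 0.03 m is 0.6.

```bash
echo '-0.8 0.2 0 0 0 0;-0.8 0.2 0 0 0 0;-0.58 0.06 0 0 0 0;0 0 0.6 0 0 0;0 0 0 0 0 0' | python3 -m jog
python3 - <<'E'
from h import *
c=ctrl.calibration('wrist');im=ctrl.get_image('wrist')[:,:,::-1].copy()
t=np.linspace(0,6.28,40)
for x,y,z,r in((.6163,.2657,.043,.021),(.6093,.2081,.073,.008),(.6123,.1485,.069,.0145),(.6139,.0954,.051,.0165)):
    cv2.polylines(im,[proj('wrist',np.c_[x+r*np.cos(t),y+r*np.sin(t),z+0*t],c).astype(int)],True,(0,0,255),1)
cv2.imwrite('pics/w1.png',im)
E
```

```text
t: 2.6
position: [0.6108, 0.2679, 0.1889]
ee_rot: [-2.217, -2.222, 0.007]
force: [0.5, -0.6, -0.6]
grip_width: 0.797
gripper_force: 0.0
```

View pics/w1.png

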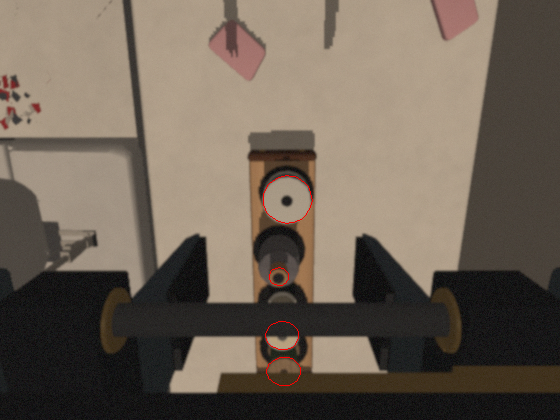

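The wrist view confirms it: the projected circles fall on the wide reel at (287,200) and the cop at (278,277). Descending on the wide reel.

Scaled: 0.04 m is 0.8, 0.035 m is 0.7.

```bash
echo '-0.04 0.1 0.7 0 0 0;0 0 0.8 0 0 0;0 0 0.8 0 0 0;0 0 0.6 0 0 0;0 0 0.2 0 0 0' | python3 -m jog
echo '0 0 0 0 0 0;0 0 0 0 0 0' | python3 -m jog
```

```text
t: 3.15
position: [0.6162, 0.2676, 0.0348]
ee_rot: [-2.217, -2.223, 0.005]
force: [0.2, -0.7, 0.7]
grip_width: 0.797
gripper_force: 0.0
t: 3.35
position: [0.6186, 0.2678, 0.0388]
ee_rot: [2.22, 2.222, 0.003]
force: [0.5, -0.3, 0.3]
grip_width: 0.804
gripper_force: 0.0
```

```bash
echo '0 0 0 0 0 0;0 0 0 0 0 0' | python3 -m jog
```

```text
t: 3.55
position: [0.6184, 0.2673, 0.0385]
ee_rot: [2.22, 2.221, 0.003]
force: [0.0, 0.6, -0.2]
grip_width: 0.8
gripper_force: 0.0
```

Adjust to z 0.034 and y 0.2655, then close with 20 N.

Scaled: 0.0045 m is 0.09, -0.002 m is -0.04.

```bash
echo '-0.036 -0.04 0.09 0 0 0;0 0 0 0 0 0;0 0 0 0 0 0' | python3 -m jog
echo '0 0 0 0 0 0;0 0 0 0 0 0;0 0 0 0 0 0;0 0 0 0 0 0;0 0 0 0 0 0' | python3 -m jog 0.3 20
echo '0 0 0 0 0 0;0 0 0 0 0 0;0 0 0 0 0 0' | python3 -m jog 0.3 20
```

```text
t: 3.85
position: [0.6154, 0.2651, 0.0324]
ee_rot: [-2.221, -2.221, 0.0]
force: [0.2, 0.9, 0.5]
grip_width: 0.799
gripper_force: 0.0
t: 4.35
position: [0.6156, 0.2652, 0.0324]
ee_rot: [2.221, 2.221, 0.0]
force: [0.5, 0.2, 1.6]
grip_width: 0.441
gripper_force: 20.0
t: 4.65
position: [0.6156, 0.2652, 0.0324]
ee_rot: [2.221, 2.221, 0.0]
force: [-0.6, -0.3, 0.6]
grip_width: 0.443
gripper_force: 20.0
```

Scaled: -0.0025 m is -0.05.

```bash
echo '0 0 0 0 0 0;0 0 0 0 0 0;0 0 -0.05 0 0 0;0 0 0 0 0 0;0 0 0 0 0 0' | python3 -m jog 0.55
echo '0 0 0 0 0 0;0 0 0 0 0 0;0 0 0 0 0 0;0 0 0 0 0 0;0 0 0 0 0 0' | python3 -m jog 0.3 20
```

```text
t: 5.15
position: [0.6156, 0.2652, 0.0351]
ee_rot: [2.221, 2.221, 0.0]
force: [0.7, 0.2, 0.0]
grip_width: 0.551
gripper_force: 0.0
t: 5.65
position: [0.6156, 0.2652, 0.0349]
ee_rot: [-2.221, -2.221, 0.0]
force: [-0.8, 0.3, -0.3]
grip_width: 0.443
gripper_force: 20.0
```

```bash
echo '0 0 -0.4 0 0 0;0 0 -0.6 0 0 0;0 0 -0.6 0 0 0;0 0 -0.4 0 0 0;-0.2 0 0 0 0 0' | python3 -m jog
echo '-0.6 0 0 0 0 0;-0.7 0 0 0 0 0;-0.7 0 0 0 0 0;-0.7 0 0 0 0 0;-0.7 0 0 0 0 0' | python3 -m jog
echo '-0.7 0 0 0 0 0;-0.7 0 0 0 0 0;-0.7 0 0 0 0 0;-0.7 0 0 0 0 0;-0.7 0 0 0 0 0' | python3 -m jog
echo '-0.7 0 0 0 0 0;-0.7 0 0 0 0 0;-0.4 0 0 0 0 0;-0.2 0 0 0 0 0;0 0 0 0 0 0' | python3 -m jog
echo '0 0 0 0 0 0;0 0 0 0 0 0;0 0 0 0 0 0' | python3 -m jog
```

```text
t: 6.15
position: [0.6171, 0.2564, 0.138]
ee_rot: [2.219, 2.221, 0.007]
force: [0.8, -0.1, -0.6]
grip_width: 0.445
gripper_force: 20.0
t: 6.65
position: [0.6148, 0.0834, 0.134]
ee_rot: [-2.221, -2.221, 0.002]
force: [1.3, -0.4, -0.3]
grip_width: 0.441
gripper_force: 20.0
t: 7.15
position: [0.6147, -0.0915, 0.134]
ee_rot: [-2.221, -2.221, 0.001]
force: [0.8, 0.3, -0.3]
grip_width: 0.44
gripper_force: 20.0
t: 7.65
position: [0.6153, -0.1903, 0.1344]
ee_rot: [-2.222, -2.22, 0.0]
force: [0.5, 0.1, -0.4]
grip_width: 0.444
gripper_force: 20.0
t: 7.95
position: [0.6157, -0.1886, 0.135]
ee_rot: [-2.22, -2.223, -0.0]
force: [1.1, 0.3, 0.1]
grip_width: 0.439
gripper_force: 20.0
```

Scaled: 0.03 m is 0.6, -0.015 m is -0.3.

```bash
echo '-0.3 0.02 0 0 0 0;-0.27 0.02 0 0 0 0;0 0 0.6 0 0 0;0 0 0 0 0 0;0 0 0 0 0 0' | python3 -m jog
cat > v.py <<'E'
from h import *
import sys
out=sys.argv[1];v=[float(a) for a in sys.argv[2:5]]
c=ctrl.calibration('wrist');im=ctrl.get_image('wrist')[:,:,::-1].copy()
for y in(.087,.029,-.029,-.087):
    P=rigid(*v,[(a*.027,y+b*.027,.012) for a,b in((1,1),(1,-1),(-1,-1),(-1,1))]);cv2.polylines(im,[proj('wrist',P,c).astype(int)],True,(0,0,255),1)
cv2.imwrite(out,im)
E
python3 v.py pics/w2.png .622 -.130 -.052
```

```text
t: 8.45
position: [0.6172, -0.2187, 0.1048]
ee_rot: [-2.221, -2.22, 0.001]
force: [-0.3, -0.6, -0.2]
grip_width: 0.44
gripper_force: 20.0
```

View pics/w2.png

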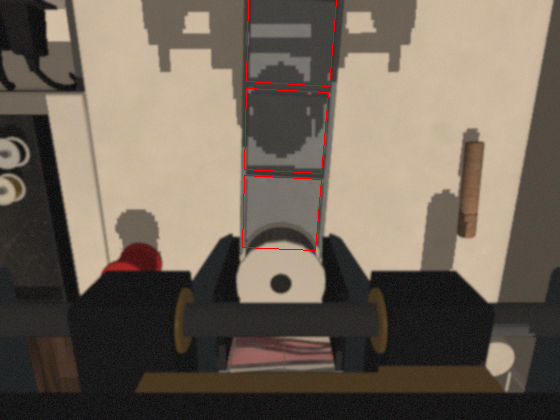

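The reel is held level at (281,282). The projected cells follow the stand's walls, and the target cell is the box just above the reel. Lowering.

Scaled: 0.03 m is 0.6, 0.025 m is 0.5.

```bash
echo '0.02 0 0.6 0 0 0;0 0 0.5 0 0 0;0 0 0.3 0 0 0;0 0 0 0 0 0;0 0 0 0 0 0' | python3 -m jog
echo '0 0 0 0 0 0;0 0 0 0 0 0' | python3 -m jog
```

```text
t: 9.0
position: [0.6182, -0.2176, 0.036]
ee_rot: [2.221, 2.221, 0.001]
force: [0.3, -0.4, -0.4]
grip_width: 0.443
gripper_force: 20.0
t: 9.2
position: [0.6182, -0.2176, 0.0361]
ee_rot: [2.22, 2.22, 0.001]
force: [0.4, 0.3, -0.4]
grip_width: 0.442
gripper_force: 20.0
```

Scaled: 0.005 m is 0.1.

```bash
echo '0 0 0.1 0 0 0;0 0 0.1 0 0 0;0 0 0 0 0 0;0 0 0 0 0 0' | python3 -m jog
echo '0 0 0.02 0 0 0;0 0 0 0 0 0;0 0 0 0 0 0' | python3 -m jog
```

```text
t: 9.6
position: [0.6176, -0.2173, 0.0246]
ee_rot: [-2.221, -2.221, 0.0]
force: [-0.5, -0.0, 0.6]
grip_width: 0.444
gripper_force: 20.0
t: 9.9
position: [0.6177, -0.2173, 0.0244]
ee_rot: [2.221, 2.221, 0.0]
force: [-2.1, 0.6, 10.0]
grip_width: 0.438
gripper_force: 20.0
```

Floor contact (10 N). Ease off, release, lift, and take a look.

Scaled: -0.001 m is -0.02.

```bash
echo '0 0 -0.02 0 0 0;0 0 0 0 0 0' | python3 -m jog
echo '0 0 0 0 0 0;0 0 0 0 0 0;0 0 0 0 0 0;0 0 0 0 0 0' | python3 -m jog 0.65
echo '0 0 -0.4 0 0 0;0 0 -0.6 0 0 0;0 0 -0.8 0 0 0;0 0 -0.4 0 0 0;0 0 0 0 0 0' | python3 -m jog 0.8
python3 v.py pics/w3.png .622 -.130 -.052
```

```text
t: 10.1
position: [0.6175, -0.2172, 0.0249]
ee_rot: [-2.221, -2.221, -0.0]
force: [-0.4, 0.9, 1.6]
grip_width: 0.441
gripper_force: 20.0
t: 10.5
position: [0.6175, -0.2173, 0.0248]
ee_rot: [-2.221, -2.221, 0.0]
force: [-0.4, 0.2, 0.6]
grip_width: 0.65
gripper_force: 0.0
t: 11.0
position: [0.6192, -0.218, 0.1383]
ee_rot: [2.218, 2.218, 0.003]
force: [-0.4, 0.1, -1.0]
grip_width: 0.802
gripper_force: 0.0
```

View pics/w3.png

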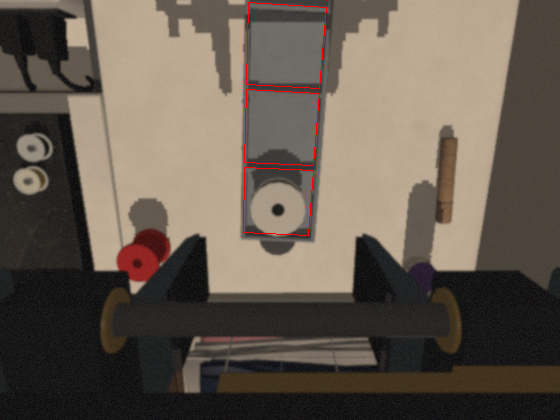

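The wide reel stands flat in the rightmost cell at (278,210). On to the cop.

Scaled: 0.045 m is 0.9, 0.03 m is 0.6.

```bash
echo '0.6 0 0 0 0 0;0.9 0 0 0 0 0;0.9 0 0 0 0 0;0.9 0 0 0 0 0;0.9 0 0 0 0 0' | python3 -m jog
echo '0.9 0 0 0 0 0;0.9 -0.1 0 0 0 0;0.9 -0.1 0 0 0 0;0.9 0 0 0 0 0;0.6 0 0 0 0 0' | python3 -m jog
echo '0 0 0.6 0 0 0;0 0 0.6 0 0 0;0 0 0.4 0 0 0;0 0 0 0 0 0;0 0 0 0 0 0' | python3 -m jog
echo '0 0 0 0 0 0;0 0 0 0 0 0' | python3 -m jog
```

```text
t: 11.55
position: [0.6166, -0.0056, 0.1336]
ee_rot: [-2.221, -2.22, 0.002]
force: [1.3, 0.6, 0.5]
grip_width: 0.8
gripper_force: 0.0
t: 12.05
position: [0.6064, 0.2055, 0.1335]
ee_rot: [-2.219, -2.222, 0.002]
force: [1.0, -0.5, -0.3]
grip_width: 0.8
gripper_force: 0.0
t: 12.55
position: [0.6072, 0.2025, 0.0544]
ee_rot: [-2.221, -2.221, 0.002]
force: [0.2, 0.1, 0.4]
grip_width: 0.802
gripper_force: 0.0
t: 12.75
position: [0.6082, 0.2028, 0.056]
ee_rot: [2.221, 2.221, 0.002]
force: [-0.5, 0.1, 0.1]
grip_width: 0.802
gripper_force: 0.0
```

Scaled: 0.01 m is 0.2, 0.008 m is 0.16.

```bash
echo '0.1 0.02 0.2 0 0 0;0 0 0.16 0 0 0;0 0 0 0 0 0;0 0 0 0 0 0' | python3 -m jog
echo '0 0 0 0 0 0;0 0 0 0 0 0;0 0 0 0 0 0;0 0 0 0 0 0;0 0 0 0 0 0' | python3 -m jog 0.3 20
echo '0 0 0 0 0 0;0 0 0 0 0 0' | python3 -m jog
```

```text
t: 13.15
position: [0.6083, 0.2077, 0.0365]
ee_rot: [-2.221, -2.221, 0.001]
force: [1.0, -0.2, 0.0]
grip_width: 0.798
gripper_force: 0.0
t: 13.65
position: [0.6087, 0.2077, 0.037]
ee_rot: [2.221, 2.221, 0.0]
force: [0.8, 0.0, 0.3]
grip_width: 0.393
gripper_force: 1.7
t: 13.85
position: [0.6086, 0.2077, 0.037]
ee_rot: [2.221, 2.221, 0.0]
force: [-0.4, -0.1, 1.2]
grip_width: 0.389
gripper_force: 20.0
```

Scaled: -0.03 m is -0.6, -0.02 m is -0.4.

```bash
echo '0 0 -0.4 0 0 0;0 0 -0.6 0 0 0;0 0 -0.6 0 0 0;0 0 -0.4 0 0 0;-0.4 0 0 0 0 0' | python3 -m jog
echo '-0.6 0 0 0 0 0;-0.7 0 0 0 0 0;-0.7 0.1 0 0 0 0;-0.7 0.1 0 0 0 0;-0.7 0 0 0 0 0' | python3 -m jog
echo '-0.7 0 0 0 0 0;-0.7 0 0 0 0 0;-0.7 0 0 0 0 0;-0.7 0 0 0 0 0;-0.6 0 0 0 0 0' | python3 -m jog
echo '-0.2 0 0 0 0 0;0 0 0.4 0 0 0;0 0 0.4 0 0 0;0 0 0 0 0 0;0 0 0 0 0 0' | python3 -m jog
```

```text
t: 14.35
position: [0.6101, 0.1895, 0.14]
ee_rot: [2.218, 2.222, 0.007]
force: [0.4, -0.7, -0.6]
grip_width: 0.394
gripper_force: 20.0
t: 14.85
position: [0.6189, 0.0163, 0.137]
ee_rot: [2.221, 2.221, 0.0]
force: [0.7, -0.5, 0.0]
grip_width: 0.388
gripper_force: 20.0
t: 15.35
position: [0.6184, -0.1541, 0.1369]
ee_rot: [2.222, 2.221, -0.0]
force: [0.3, 0.5, -0.5]
grip_width: 0.392
gripper_force: 20.0
t: 15.85
position: [0.6186, -0.1618, 0.0971]
ee_rot: [-2.221, -2.222, 0.0]
force: [0.1, -0.1, 0.8]
grip_width: 0.391
gripper_force: 20.0
```

Scaled: 0.025 m is 0.5, 0.003 m is 0.06.

```bash
echo '0.06 0.05 0.4 0 0 0;0 0 0.5 0 0 0;0 0 0.3 0 0 0;0 0 0.08 0 0 0;0 0 0 0 0 0' | python3 -m jog
echo '0 0 0 0 0 0;0 0 0 0 0 0' | python3 -m jog
```

```text
t: 16.35
position: [0.6212, -0.1593, 0.0332]
ee_rot: [-2.221, -2.221, 0.0]
force: [0.7, -0.5, 0.2]
grip_width: 0.392
gripper_force: 20.0
t: 16.55
position: [0.6217, -0.1595, 0.034]
ee_rot: [2.221, 2.22, 0.001]
force: [0.2, -0.3, -1.0]
grip_width: 0.39
gripper_force: 20.0
```

Scaled: 0.004 m is 0.08, 0.002 m is 0.04.

```bash
echo '0 0 0.08 0 0 0;0 0 0.04 0 0 0;0 0 0 0 0 0;0 0 0 0 0 0' | python3 -m jog
echo '0 0 0.02 0 0 0;0 0 0 0 0 0;0 0 0 0 0 0' | python3 -m jog
```

```text
t: 16.95
position: [0.621, -0.1593, 0.0269]
ee_rot: [-2.221, -2.221, 0.0]
force: [1.1, 0.0, -0.9]
grip_width: 0.393
gripper_force: 20.0
t: 17.25
position: [0.6212, -0.1593, 0.026]
ee_rot: [2.221, 2.221, 0.0]
force: [0.0, -0.8, 0.6]
grip_width: 0.393
gripper_force: 20.0
```

Scaled: 0.0007 m is 0.014.

```bash
echo '0 0 0.014 0 0 0;0 0 0 0 0 0;0 0 0 0 0 0' | python3 -m jog
echo '0 0 0 0 0 0;0 0 0 0 0 0;0 0 0 0 0 0;0 0 0 0 0 0' | python3 -m jog 0.65
echo '0 0 -0.4 0 0 0;0 0 -0.6 0 0 0;0 0 -0.8 0 0 0;0 0 -0.6 0 0 0;0 0 0 0 0 0' | python3 -m jog 0.8
python3 v.py pics/w4.png .622 -.130 -.052
```

```text
t: 17.55
position: [0.6212, -0.1594, 0.0259]
ee_rot: [2.221, 2.221, 0.0]
force: [-3.5, 0.4, 13.6]
grip_width: 0.389
gripper_force: 20.0
t: 17.95
position: [0.621, -0.1593, 0.0251]
ee_rot: [-2.221, -2.221, 0.0]
force: [-0.4, 0.9, -0.1]
grip_width: 0.643
gripper_force: 0.0
t: 18.45
position: [0.6232, -0.16, 0.1496]
ee_rot: [2.217, 2.217, 0.005]
force: [0.1, -0.1, -0.9]
grip_width: 0.803
gripper_force: 0.0
```

View pics/w4.png

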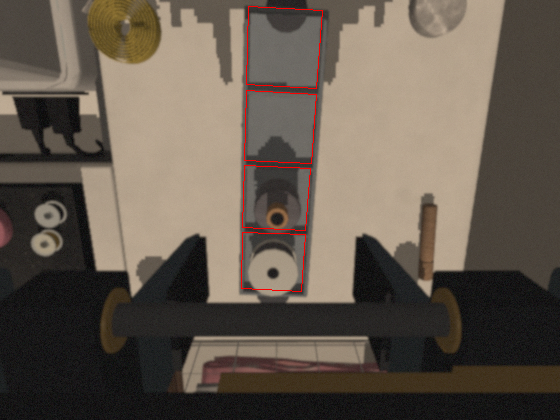

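The cop at (277,210) and the wide reel at (272,270) stand in their cells. Next, the slim spool.

Scaled: 0.045 m is 0.9, 0.03 m is 0.6.

```bash
echo '0.6 0 0 0 0 0;0.9 0 0 0 0 0;0.9 0 0 0 0 0;0.9 -0.1 0 0 0 0;0.9 -0.1 0 0 0 0' | python3 -m jog
echo '0.9 0 0 0 0 0;0.7 0 0 0 0 0;0.4 0 0 0 0 0;0 0 0 0 0 0;0 0 0.6 0 0 0' | python3 -m jog
echo '0 0 0.6 0 0 0;0 0 0.4 0 0 0;0 0 0 0 0 0;0 0 0 0 0 0;0 0 0 0 0 0' | python3 -m jog
```

```text
t: 19.0
position: [0.6101, 0.0524, 0.1439]
ee_rot: [-2.221, -2.22, 0.002]
force: [-0.1, -0.3, 1.1]
grip_width: 0.804
gripper_force: 0.0
t: 19.5
position: [0.6128, 0.1513, 0.1169]
ee_rot: [2.218, 2.221, 0.006]
force: [0.2, 0.2, -0.4]
grip_width: 0.801
gripper_force: 0.0
t: 20.0
position: [0.6117, 0.1504, 0.0662]
ee_rot: [2.221, 2.22, 0.002]
force: [-0.5, 0.5, 0.9]
grip_width: 0.797
gripper_force: 0.0
```

Target (0.612, 0.1475, 0.038).

Scaled: 0.015 m is 0.3, 0.01 m is 0.2.

```bash
echo '-0.06 0 0.3 0 0 0;0 0 0.2 0 0 0;0 0 0.02 0 0 0;0 0 0 0 0 0;0 0 0 0 0 0' | python3 -m jog
echo '0 0 0 0 0 0;0 0 0 0 0 0;0 0 0 0 0 0;0 0 0 0 0 0;0 0 0 0 0 0' | python3 -m jog 0.2 20
echo '0 0 0 0 0 0;0 0 0 0 0 0;0 0 0 0 0 0' | python3 -m jog
```

```text
t: 20.5
position: [0.6114, 0.1478, 0.0399]
ee_rot: [2.221, 2.221, 0.001]
force: [-0.4, -0.1, 0.4]
grip_width: 0.801
gripper_force: 0.0
t: 21.0
position: [0.6111, 0.1477, 0.0392]
ee_rot: [2.221, 2.221, -0.0]
force: [-1.2, -0.3, 0.1]
grip_width: 0.394
gripper_force: 0.0
t: 21.3
position: [0.6111, 0.1477, 0.0392]
ee_rot: [2.221, 2.221, -0.0]
force: [-0.5, -0.4, 0.6]
grip_width: 0.309
gripper_force: 20.0
```

Scaled: -0.03 m is -0.6, -0.02 m is -0.4.

```bash
echo '0 0 -0.4 0 0 0;0 0 -0.6 0 0 0;0 0 -0.6 0 0 0;0 0 -0.4 0 0 0;-0.4 0 0 0 0 0' | python3 -m jog
echo '-0.6 0 0 0 0 0;-0.7 0.1 0 0 0 0;-0.7 0.1 0 0 0 0;-0.7 0.06 0 0 0 0;-0.7 0 0 0 0 0' | python3 -m jog
echo '-0.6 0 0 0 0 0;-0.4 0 0 0 0 0;-0.18 0 0 0 0 0;0 0 0.4 0 0 0;0 0 0.4 0 0 0' | python3 -m jog
echo '0 0 0.4 0 0 0;0 0 0 0 0 0;0 0 0 0 0 0' | python3 -m jog
```

```text
t: 21.8
position: [0.6126, 0.1293, 0.1423]
ee_rot: [2.217, 2.221, 0.007]
force: [0.0, 0.1, -0.4]
grip_width: 0.314
gripper_force: 20.0
t: 22.3
position: [0.6243, -0.0438, 0.1392]
ee_rot: [2.221, 2.221, 0.0]
force: [0.6, -0.0, 0.0]
grip_width: 0.315
gripper_force: 20.0
t: 22.8
position: [0.6244, -0.1011, 0.0992]
ee_rot: [2.221, 2.22, 0.001]
force: [-0.8, -0.7, -0.2]
grip_width: 0.314
gripper_force: 20.0
t: 23.1
position: [0.6241, -0.1008, 0.0795]
ee_rot: [-2.221, -2.222, 0.0]
force: [0.5, 0.7, -0.2]
grip_width: 0.313
gripper_force: 20.0
```

Scaled: 0.02 m is 0.4, 0.007 m is 0.14.

```bash
echo '0 0 0.4 0 0 0;0 0 0.4 0 0 0;0 0 0.14 0 0 0;0 0 0 0 0 0;0 0 0 0 0 0' | python3 -m jog
echo '0 0 0 0 0 0;0 0 0 0 0 0' | python3 -m jog
```

```text
t: 23.6
position: [0.6247, -0.1013, 0.0334]
ee_rot: [2.22, 2.221, 0.001]
force: [-0.8, 0.1, 0.6]
grip_width: 0.315
gripper_force: 20.0
t: 23.8
position: [0.6246, -0.1014, 0.0331]
ee_rot: [2.221, 2.221, 0.001]
force: [-0.1, -0.5, -0.3]
grip_width: 0.317
gripper_force: 20.0
```

Scaled: 0.003 m is 0.06, 0.0015 m is 0.03.

```bash
echo '0 0 0.06 0 0 0;0 0 0.03 0 0 0;0 0 0 0 0 0;0 0 0 0 0 0' | python3 -m jog
echo '0 0 0.014 0 0 0;0 0 0 0 0 0;0 0 0 0 0 0' | python3 -m jog
```

```text
t: 24.2
position: [0.6242, -0.1013, 0.028]
ee_rot: [2.221, 2.221, 0.0]
force: [-1.2, 0.6, 6.1]
grip_width: 0.311
gripper_force: 20.0
t: 24.5
position: [0.6243, -0.1014, 0.0279]
ee_rot: [2.221, 2.221, 0.0]
force: [-4.4, 1.0, 16.8]
grip_width: 0.317
gripper_force: 20.0
```

Contact. Ease off, release, lift, then go to the wooden reel at (0.613, 0.094).

Scaled: -0.001 m is -0.02.

```bash
echo '0 0 -0.02 0 0 0;0 0 0 0 0 0' | python3 -m jog
echo '0 0 0 0 0 0;0 0 0 0 0 0;0 0 0 0 0 0;0 0 0 0 0 0' | python3 -m jog 0.6
echo '0 0 -0.4 0 0 0;0 0 -0.6 0 0 0;0 0 -0.8 0 0 0;0 0 -0.6 0 0 0;0 0 0 0 0 0' | python3 -m jog 0.8
echo '0.6 0 0 0 0 0;0.8 -0.1 0 0 0 0;0.8 -0.1 0 0 0 0;0.8 0 0 0 0 0;0.6 0 0 0 0 0' | python3 -m jog
echo '0.3 0 0 0 0 0;0 0 0.6 0 0 0;0 0 0.6 0 0 0;0 0 0.4 0 0 0;0 0 0 0 0 0' | python3 -m jog
echo '0 0 0 0 0 0;0 0 0 0 0 0' | python3 -m jog
```

```text
t: 24.7
position: [0.6241, -0.1013, 0.0281]
ee_rot: [2.221, 2.221, 0.0]
force: [0.8, -0.1, -0.4]
grip_width: 0.313
gripper_force: 20.0
t: 25.1
position: [0.624, -0.1013, 0.0279]
ee_rot: [-2.221, -2.221, 0.0]
force: [-0.7, -0.4, 0.2]
grip_width: 0.596
gripper_force: 0.0
t: 25.6
position: [0.6263, -0.1018, 0.1524]
ee_rot: [2.217, 2.217, 0.005]
force: [0.4, -0.3, -0.4]
grip_width: 0.798
gripper_force: 0.0
t: 26.1
position: [0.6134, 0.0809, 0.1474]
ee_rot: [-2.22, -2.222, 0.001]
force: [-0.2, -0.0, 0.1]
grip_width: 0.797
gripper_force: 0.0
t: 26.6
position: [0.6122, 0.093, 0.0651]
ee_rot: [-2.22, -2.219, 0.006]
force: [0.6, 0.2, 1.4]
grip_width: 0.799
gripper_force: 0.0
t: 26.8
position: [0.6149, 0.0935, 0.0692]
ee_rot: [2.221, 2.22, 0.002]
force: [-0.4, 0.8, 0.1]
grip_width: 0.8
gripper_force: 0.0
```

Target z 0.036.

Scaled: 0.02 m is 0.4, 0.01 m is 0.2.

```bash
echo '0 -0.03 0.4 0 0 0;0 0 0.2 0 0 0;0 0 0.02 0 0 0;0 0 0 0 0 0;0 0 0 0 0 0' | python3 -m jog
echo '0 0 0 0 0 0;0 0 0 0 0 0' | python3 -m jog
```

```text
t: 27.3
position: [0.6131, 0.0937, 0.0378]
ee_rot: [2.221, 2.221, 0.001]
force: [0.1, -0.4, 0.6]
grip_width: 0.8
gripper_force: 0.0
t: 27.5
position: [0.6128, 0.0937, 0.0375]
ee_rot: [2.221, 2.221, 0.001]
force: [-0.2, -0.6, 0.2]
grip_width: 0.801
gripper_force: 0.0
```

Scaled: 0.0015 m is 0.03.

```bash
echo '0 0 0.03 0 0 0;0 0 0 0 0 0;0 0 0 0 0 0' | python3 -m jog
echo '0 0 0 0 0 0;0 0 0 0 0 0;0 0 0 0 0 0;0 0 0 0 0 0;0 0 0 0 0 0' | python3 -m jog 0.2 20
echo '0 0 0 0 0 0;0 0 0 0 0 0;0 0 0 0 0 0' | python3 -m jog
echo '0 0 -0.4 0 0 0;0 0 -0.6 0 0 0;0 0 -0.6 0 0 0;-0.2 0 -0.2 0 0 0;-0.4 0 0 0 0 0' | python3 -m jog
echo '-0.6 0.1 0 0 0 0;-0.6 0.1 0 0 0 0;-0.6 0.08 0 0 0 0;-0.3 0 0 0 0 0;0 0 0 0 0 0' | python3 -m jog
echo '0 0 0.4 0 0 0;0 0 0.4 0 0 0;0 0 0 0 0 0;0 0 0 0 0 0' | python3 -m jog
```

```text
t: 27.8
position: [0.6125, 0.0937, 0.0355]
ee_rot: [-2.221, -2.221, 0.0]
force: [0.1, 0.7, -0.4]
grip_width: 0.797
gripper_force: 0.0
t: 28.3
position: [0.6126, 0.0937, 0.0355]
ee_rot: [2.221, 2.221, -0.0]
force: [-0.9, -1.0, -0.4]
grip_width: 0.388
gripper_force: 0.0
t: 28.6
position: [0.6126, 0.0937, 0.0355]
ee_rot: [2.221, 2.221, 0.0]
force: [0.4, -0.6, -1.0]
grip_width: 0.358
gripper_force: 20.0
t: 29.1
position: [0.6135, 0.0641, 0.1272]
ee_rot: [2.218, 2.222, 0.004]
force: [0.1, -0.3, -2.0]
grip_width: 0.36
gripper_force: 20.0
t: 29.6
position: [0.6263, -0.0432, 0.125]
ee_rot: [-2.224, -2.219, 0.001]
force: [0.3, 0.1, -0.4]
grip_width: 0.358
gripper_force: 20.0
t: 30.0
position: [0.6263, -0.0405, 0.0856]
ee_rot: [-2.22, -2.222, 0.001]
force: [-0.9, -0.8, -0.1]
grip_width: 0.362
gripper_force: 20.0
```

```bash
echo '-0.06 0.02 0.4 0 0 0;0 0 0.4 0 0 0;0 0 0.26 0 0 0;0 0 0 0 0 0;0 0 0 0 0 0' | python3 -m jog
echo '0 0 0 0 0 0;0 0 0 0 0 0' | python3 -m jog
```

```text
t: 30.5
position: [0.628, -0.0441, 0.0333]
ee_rot: [2.221, 2.221, 0.001]
force: [0.3, 0.1, -0.0]
grip_width: 0.356
gripper_force: 20.0
t: 30.7
position: [0.6281, -0.0443, 0.0335]
ee_rot: [2.221, 2.221, 0.001]
force: [-0.1, 0.7, -0.2]
grip_width: 0.357
gripper_force: 20.0
```

Scaled: 0.004 m is 0.08, 0.002 m is 0.04.

```bash
echo '0 0 0.08 0 0 0;0 0 0.04 0 0 0;0 0 0 0 0 0;0 0 0 0 0 0' | python3 -m jog
echo '0 0 0.02 0 0 0;0 0 0 0 0 0;0 0 0 0 0 0' | python3 -m jog
```

```text
t: 31.1
position: [0.6276, -0.0443, 0.0265]
ee_rot: [-2.221, -2.221, 0.0]
force: [0.8, 0.9, 0.9]
grip_width: 0.355
gripper_force: 20.0
t: 31.4
position: [0.6278, -0.0445, 0.026]
ee_rot: [2.221, 2.221, 0.0]
force: [-1.7, -2.3, 9.7]
grip_width: 0.358
gripper_force: 20.0
```

Units first: shifts go in shares of 50 mm and turns go in shares of 2 rad. So -0.0007 m is -0.014.

```bash
echo '0 0 -0.014 0 0 0;0 0 0 0 0 0' | python3 -m jog
echo '0 0 0 0 0 0;0 0 0 0 0 0;0 0 0 0 0 0;0 0 0 0 0 0' | python3 -m jog 0.65
echo '0 0 -0.4 0 0 0;0 0 -0.6 0 0 0;0 0 -0.8 0 0 0;0 0 -0.8 0 0 0;0 0 -0.6 0 0 0' | python3 -m jog 0.8
echo '0.9 0 0 0 0 0;0.9 0 0 0 0 0;0.9 0 0 0 0 0;0 0 0 0 0 0;0 0 0 0 0 0' | python3 -m jog
python3 - <<'E'
from h import *
a=ctrl.get_image('top')[155:215,262:412,::-1];b=ctrl.get_image('scene')[190:320,290:420,::-1]
a=cv2.resize(a,None,fx=4,fy=4,interpolation=cv2.INTER_CUBIC)
b=cv2.resize(b,(0,0),fx=2.7,fy=2.7,interpolation=cv2.INTER_CUBIC)
b=cv2.copyMakeBorder(b,0,0,0,600-b.shape[1],cv2.BORDER_CONSTANT)
cv2.imwrite('pics/end.png',cv2.vconcat([a,b]))
E
```

```text
t: 31.6
position: [0.6276, -0.0443, 0.0263]
ee_rot: [2.221, 2.221, 0.0]
force: [0.3, -1.0, 3.0]
grip_width: 0.354
gripper_force: 20.0
t: 32.0
position: [0.6275, -0.0442, 0.0261]
ee_rot: [-2.221, -2.221, 0.0]
force: [-0.8, 0.3, 0.2]
grip_width: 0.643
gripper_force: 0.0
t: 32.5
position: [0.6279, -0.0443, 0.1888]
ee_rot: [2.22, 2.22, 0.002]
force: [0.4, -0.5, 0.4]
grip_width: 0.8
gripper_force: 0.0
t: 33.0
position: [0.6274, 0.0916, 0.1861]
ee_rot: [-2.219, -2.224, 0.0]
force: [-0.8, -0.0, 0.3]
grip_width: 0.801
gripper_force: 0.0
```

View pics/end.png

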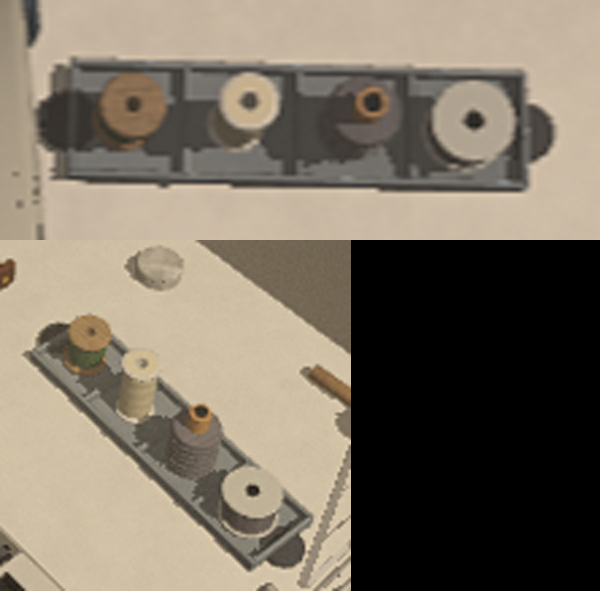

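All four are in the right cells and look upright. The end cells touched a bit early, though (wooden +1.5 mm, wide +0.6 mm), possibly on the end tabs. I'll plan an oblique wrist view to check for tilt.

Run:
```python
from h import *
s=ctrl.get_state();c=ctrl.calibration('wrist');Rt=R.from_rotvec(s['ee_rot']).as_matrix()
C=np.array(c['cam_to_world']);T=np.eye(4);T[:3,:3]=Rt;T[:3,3]=s['position'];X=np.linalg.inv(T)@C
print(X.round(3).tolist(),np.round(c['mtx'],0).tolist(),np.round(s['q'],2))
for pos in((.5,-.2,.3),(.52,-.15,.3),(.52,-.25,.27),(.5,-.28,.25)):
  for rx in(-.5,-.75,-.9):
    T2=np.eye(4);T2[:3,:3]=np.array([[0,1,0],[1,0,0],[0,0,-1]])@R.from_rotvec([rx,0,0]).as_matrix();T2[:3,3]=pos
    cc={'cam_to_world':T2@X,'mtx':c['mtx']}
    print(pos,rx,(T2@X)[:3,3].round(2),proj('',[(.6175,-.217,.03),(.6275,-.044,.03)],cc).round().tolist())
```

```text
[[0.0, -0.959, -0.284, 0.081], [1.0, 0.001, -0.001, 0.0], [0.001, -0.284, 0.959, -0.163], [0.0, 0.0, 0.0, 1.0]] [[372.0, 0.0, 280.0], [0.0, 372.0, 209.0], [0.0, 0.0, 1.0]] [ 0.05  0.54  1.37 -0.    1.24  0.05]
(0.5, -0.2, 0.3) -0.5 [ 0.42 -0.12  0.44] [[259.0, 181.0], [265.0, 30.0]]
(0.5, -0.2, 0.3) -0.75 [ 0.39 -0.12  0.42] [[199.0, 183.0], [198.0, 28.0]]
(0.5, -0.2, 0.3) -0.9 [ 0.37 -0.12  0.4 ] [[162.0, 187.0], [155.0, 25.0]]
(0.52, -0.15, 0.3) -0.5 [ 0.44 -0.07  0.44] [[246.0, 221.0], [250.0, 76.0]]
(0.52, -0.15, 0.3) -0.75 [ 0.41 -0.07  0.42] [[188.0, 226.0], [185.0, 75.0]]
(0.52, -0.15, 0.3) -0.9 [ 0.39 -0.07  0.4 ] [[151.0, 232.0], [143.0, 74.0]]
(0.52, -0.25, 0.27) -0.5 [ 0.44 -0.17  0.41] [[254.0, 144.0], [260.0, -31.0]]
(0.52, -0.25, 0.27) -0.75 [ 0.41 -0.17  0.39] [[195.0, 145.0], [193.0, -36.0]]
(0.52, -0.25, 0.27) -0.9 [ 0.39 -0.17  0.37] [[158.0, 147.0], [150.0, -41.0]]
(0.5, -0.28, 0.25) -0.5 [ 0.42 -0.2   0.39] [[278.0, 117.0], [287.0, -70.0]]
(0.5, -0.28, 0.25) -0.75 [ 0.39 -0.2   0.37] [[220.0, 117.0], [220.0, -73.0]]
(0.5, -0.28, 0.25) -0.9 [ 0.37 -0.2   0.35] [[183.0, 117.0], [178.0, -78.0]]
```

An oblique view would resolve too little. Instead I'll regrip the wooden reel, shift it 5 mm inward away from the tab, and compare the contact height.

Scaled: -0.045 m is -0.9, 0.04 m is 0.8.

```bash
echo '-0.9 0 0 0 0 0;-0.9 0 0 0 0 0;-0.9 0 0 0 0 0;0 0 0.8 0 0 0;0 0 0.8 0 0 0' | python3 -m jog
echo '0 0 0.8 0 0 0;0 0 0.4 0 0 0;0 0 0.2 0 0 0;0 0 0 0 0 0;0 0 0 0 0 0' | python3 -m jog
echo '0 0 0 0 0 0;0 0 0 0 0 0' | python3 -m jog
```

```text
t: 33.6
position: [0.6282, -0.0476, 0.1063]
ee_rot: [2.224, 2.215, 0.003]
force: [0.2, -0.4, -0.8]
grip_width: 0.799
gripper_force: 0.0
t: 34.1
position: [0.6282, -0.0449, 0.0373]
ee_rot: [2.221, 2.22, 0.001]
force: [-0.4, 0.4, -0.2]
grip_width: 0.8
gripper_force: 0.0
t: 34.3
position: [0.6283, -0.0444, 0.0374]
ee_rot: [2.22, 2.22, 0.002]
force: [0.0, -0.6, 0.1]
grip_width: 0.803
gripper_force: 0.0
```

Scaled: 0.006 m is 0.12, 0.003 m is 0.06.

```bash
echo '0 0 0.12 0 0 0;0 0 0.06 0 0 0;0 0 0 0 0 0;0 0 0 0 0 0' | python3 -m jog
echo '0 0 0 0 0 0;0 0 0 0 0 0;0 0 0 0 0 0;0 0 0 0 0 0;0 0 0 0 0 0' | python3 -m jog 0.2 15
echo '0 0 0 0 0 0;0 0 0 0 0 0;0 0 0 0 0 0' | python3 -m jog
echo '0 0 -0.08 0 0 0;-0.1 0 0 0 0 0;0 0 0 0 0 0;0 0 0 0 0 0' | python3 -m jog
echo '0 0 0.06 0 0 0;0 0 0 0 0 0;0 0 0 0 0 0' | python3 -m jog
```

```text
t: 34.7
position: [0.6275, -0.0442, 0.027]
ee_rot: [-2.221, -2.221, 0.0]
force: [-0.1, -1.0, -0.3]
grip_width: 0.803
gripper_force: 0.0
t: 35.2
position: [0.6276, -0.0443, 0.0272]
ee_rot: [2.221, 2.221, 0.0]
force: [-0.7, 0.7, 0.3]
grip_width: 0.392
gripper_force: 0.0
t: 35.5
position: [0.6276, -0.0443, 0.0272]
ee_rot: [-2.221, -2.221, 0.0]
force: [-0.3, -0.8, 0.1]
grip_width: 0.36
gripper_force: 15.0
t: 35.9
position: [0.6276, -0.0495, 0.0312]
ee_rot: [2.222, 2.221, -0.0]
force: [0.2, -0.3, -1.0]
grip_width: 0.357
gripper_force: 15.0
t: 36.2
position: [0.6275, -0.0492, 0.028]
ee_rot: [-2.221, -2.221, 0.0]
force: [-0.3, 0.1, 0.4]
grip_width: 0.354
gripper_force: 15.0
```

Scaled: 0.0006 m is 0.012.

```bash
echo '0 0 0.012 0 0 0;0 0 0 0 0 0;0 0 0 0 0 0' | python3 -m jog|grep -E 'pos|^force'
echo '0 0 0.01 0 0 0;0 0 0 0 0 0;0 0 0 0 0 0' | python3 -m jog|grep -E 'pos|^force'
echo '0 0 0.01 0 0 0;0 0 0 0 0 0;0 0 0 0 0 0' | python3 -m jog|grep -E 'pos|^force'
```

```text
position: [0.6276, -0.0493, 0.0276]
force: [-0.4, 0.1, 0.3]
position: [0.6276, -0.0493, 0.0272]
force: [-0.4, 0.7, 1.4]
position: [0.6277, -0.0492, 0.0269]
force: [-1.8, 2.1, 5.5]
```

Contact is at the same height after the shift, so the cell floor is level there. Release, retreat, and take a final look.

Scaled: -0.0005 m is -0.01.

```bash
echo '0 0 -0.01 0 0 0;0 0 0 0 0 0' | python3 -m jog | grep force
echo '0 0 0 0 0 0;0 0 0 0 0 0;0 0 0 0 0 0;0 0 0 0 0 0' | python3 -m jog 0.65 | grep width
echo '0 0 -0.4 0 0 0;0 0 -0.6 0 0 0;0 0 -0.8 0 0 0;0 0 -0.8 0 0 0;0 0 -0.6 0 0 0' | python3 -m jog 0.8 | grep pos
echo '-0.8 0 0 0 0 0;-0.8 0 0 0 0 0;-0.8 0 0 0 0 0;0 0 0 0 0 0;0 0 0 0 0 0' | python3 -m jog | grep pos
python3 v.py pics/w5.png .622 -.130 -.052
```

```text
force: [0.4, 0.1, 1.8]
gripper_force: 15.0
grip_width: 0.642
position: [0.628, -0.0494, 0.1897]
position: [0.6273, -0.1701, 0.1869]
```

View pics/w5.png

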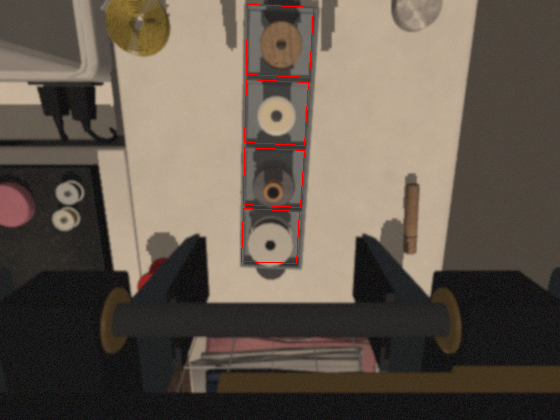

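All four stand upright, one per cell: wooden (281,45), slim (276,116), cop (273,192), wide (270,244). The gripper is clear of them.

```bash
python3 -c "
from cell import ctrl
print(ctrl.job_done())"
```

```text
the job is handed in; nothing more can be done
None
```

I handed the job in with all four spools upright in the divided stand in reverse order, left to right wooden reel, slim spool, tube cop and wide reel, at about 38 s of the 115 s allowed.

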